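Put the cast away and bring out the burs

ROBOT

A 7-joint arm with a two-finger parallel gripper is mounted at the origin on a cart in front of the work surface, level with it; the furniture and walls round the work are solid. World frame = base frame: x ahead of the robot, y to its left, z up, the work surface at z = 0. Lengths are in m, angles in rad, forces in N, time in s.
With the tool pointing down it reaches from about 0.425 to 1.025 m from the base axis. Payload 3.6 kg.
Tool frame: the origin (TCP) lies at the very end of the fingers, on their centre line; the grasp point (between the pads) lies 19 mm behind it; z points along the fingers, y is the line along which they close (so a half turn about z gives the same grasp; the last joint's range is limited). The gripper opens to 85 mm and grips with 20 to 120 N. Pads are 22 mm wide; open, the fingers measure 114 mm over their backs; the gripper's body (76 mm by 85 mm) begins 54 mm behind the grasp point. The pads swing forward as they close: fully open they stand 13 mm farther back than shut.
Start: joints at [1.2, 0.591, 0.048, 1.609, -0.033, 0.943, -0.034], TCP at [0.199, -0.697, 0.231] pointing down, gripper open.
Joint ranges: [-2.69, 2.69], [-0.47, 2.24], [-1.27, 1.36], [0.19, 2.51], [-1.53, 4.68], [0.08, 2.07], [-3.09, 3.09]. Speed limits (rad/s): [2.57, 2.57, 3.14, 3.14, 3.14, 3.14, 3.14].

INTERFACE

Orientations are given as [roll, pitch, yaw] about the fixed x, y, z axes, in that order (R = Rz(yaw) Ry(pitch) Rx(roll)).
In Python, from rig import status, snapshot, camera_info, job, boxes_of, outline_of gives the robot as it stands.
- The arm moves only by the tool jog_arm, never from a script. Its argument "steps" is text: rows parted by semicolons, each of 4 numbers parted by spaces: the shift along the tool's x, y, z as a fraction of full scale, then the turn about the tool's z as a fraction of full scale. In form: tx ty tz twist; .... A call has 1 to 5 rows; each row shifts and turns the commanded pose from where the row before left it, along the tool's axes as they then stand; what a row does not reach is not made up. Full scale, the value 1, is 0.03 m for a shift and 0.08 rad for a turn. A row lasts 1/12 s, in which the tool goes at most 41.7 mm and 7.16 degrees, less where a joint would pass 70% of its speed; a pose out of reach is approached as far as the arm can. A call with a number of a shift or a turn outside -1 to 1 is refused whole. A call with a gripper value outside its range is refused whole. "gripper" is the opening in per cent of the stroke, from 0 (shut) to 100 (fully open), set as the call begins (left out, the last holds). The fingers move at their own pace and stop on an object; the grip force is fixed at half the most. Time passes only in rows, so rows that do not move let the fingers close. It gives the time, the measured TCP pose, the force, the opening and the grip force at its end, in the units of the state.
- status.sense(): the state, without advancing time (a new reading comes with each control period).
- snapshot(name): name is "scene" or "top"; returns the picture (384x512x3 uint8, red, green, blue); there is no depth.
- camera_info(name): a dict with "mtx" (3x3 intrinsics, pixels), "R" (3x3) and "t" (3): a world point X has camera coordinates R X + t. Camera axes: x right, y down, z forward; pixel columns grow to the right and rows downward; lengths in m; the calibration is good to about 2 mm. A picture is of the moment at which its call begins. camera_info takes no time and is no camera call.
- job.finish_job(): hands the job in; it is judged then, once.
Trained networks look in the newest picture that a camera, given by its name, has taken for a name from the list of things; names that differ only in an ending like _2 or _b are one class to them, and where a whole thing is asked for, a point or a joint stands for the part that bears it (a point fixed in the world has none). Each returns a list of dicts, best first, with "score" (0 to 1); they miss things now and then, are a little off and sometimes report something else, mostly with a low value. They report only what shows in the picture. A call takes as long as a camera call.
- boxes_of(camera, name): "point" ([row, column] in pixels, amid what is visible of it).
- outline_of(camera, name): "region" (384x512 bool, what is visible of it) and "point" ([row, column] in pixels, amid what is visible of it).
The state is a dict: "time_s": time; "joint_positions": joint angles; "qvel": joint speeds; "joint_efforts": joint torques, N m; "position": TCP position; "orientation": TCP orientation; "contact_force": force on the tool from outside, world axes, zero at the start; "wrist_torque": the same for the moment, N m; "width": finger opening in m; "gripper_force": force on a finger pad.
Only numpy, scipy, OpenCV 4.12 (cv2) and the standard library are available. Lean on these libraries where they do the work, as an engineer would, in place of code of your own. Each camera call takes 0.05 s, during which the arm holds its last target. There are 200 camera calls.

TASK

Three drawers of the low white chest stand half out. Push the drawer that holds the plaster cast fully shut, and push the drawer that holds the block of burs all the way out to its stop, with the fingertips against the inside of its front; do not pinch the fronts and do not slam the drawers. Leave the drawer with the clear box of pink wax as it is, do not push or lift the things in the drawers, which must stay upright, and leave the bottle, cup and pliers beside them alone.

Things in the scene. Friction and masses are not known exactly. Their poses are not given: they have to be found in the camera images.
- chest: low white chest, fixed to the bench, 210 deep (x) x 316 wide (y) x 82 high (z) mm, with three drawers side by side (left = +y, middle, right = -y as the robot sees them; centres at chest y = +100, 0, -100 mm). Origin at the centre of its underside; the drawers come out toward -x of the chest, which faces the robot. Its front plane is at x = -105 mm in its own frame.
- drawer_left (a joint): how far the left drawer (chest y = 100 mm) is out, in m: 0 = shut, 0.185 = out at its stop. It starts 0.11 to 0.14 out. Slides along the chest's x; about 2 N of friction plus 4 N per m/s of damping, no spring; it stays where it is left.
- front_left (a point): the left drawer's white front panel: 8 mm thick, 96 wide, 7 to 73 mm above the bench, with an aluminium lip along its whole top edge (66 to 73 mm up) standing out 8 mm further. The point lies at bench height under the middle of the panel's back face, x into the chest: panel x -8 to 0 mm, lip to -16 mm. When shut it is in the chest's front plane.
- tray_left (a point): the left drawer's grey open tray; the point is on its inner floor (12 mm above the bench), at the middle of the inner face of its front wall, 4 mm behind the front panel's back face. x into the chest. The front wall is 4 mm thick and its top 52 mm above the bench, the tray 84 mm wide inside, side walls 42 mm above the bench, inside length 188 mm.
- drawer_middle (a joint): how far the middle drawer (chest y = 0 mm) is out, in m: 0 = shut, 0.185 = out at its stop. It starts 0.11 to 0.14 out. Slides along the chest's x; about 2 N of friction plus 4 N per m/s of damping, no spring; it stays where it is left.
- front_middle (a point): the middle drawer's white front panel: 8 mm thick, 96 wide, 7 to 73 mm above the bench, with an aluminium lip along its whole top edge (66 to 73 mm up) standing out 8 mm further. The point lies at bench height under the middle of the panel's back face, x into the chest: panel x -8 to 0 mm, lip to -16 mm. When shut it is in the chest's front plane.
- tray_middle (a point): the middle drawer's grey open tray; the point is on its inner floor (12 mm above the bench), at the middle of the inner face of its front wall, 4 mm behind the front panel's back face. x into the chest. The front wall is 4 mm thick and its top 52 mm above the bench, the tray 84 mm wide inside, side walls 42 mm above the bench, inside length 188 mm.
- drawer_right (a joint): how far the right drawer (chest y = -100 mm) is out, in m: 0 = shut, 0.185 = out at its stop. It starts 0.11 to 0.14 out. Slides along the chest's x; about 2 N of friction plus 4 N per m/s of damping, no spring; it stays where it is left.
- front_right (a point): the right drawer's white front panel: 8 mm thick, 96 wide, 7 to 73 mm above the bench, with an aluminium lip along its whole top edge (66 to 73 mm up) standing out 8 mm further. The point lies at bench height under the middle of the panel's back face, x into the chest: panel x -8 to 0 mm, lip to -16 mm. When shut it is in the chest's front plane.
- tray_right (a point): the right drawer's grey open tray; the point is on its inner floor (12 mm above the bench), at the middle of the inner face of its front wall, 4 mm behind the front panel's back face. x into the chest. The front wall is 4 mm thick and its top 52 mm above the bench, the tray 84 mm wide inside, side walls 42 mm above the bench, inside length 188 mm.
- cast: beige plaster dental cast, a horseshoe of teeth on a base, 60 x 66 x 31 mm. Lies loose in one of the three drawers, about 33 mm in front of the chest's front plane. Origin at the centre of its underside.
- bur_block: brown block with upright burs in it, 24 (x) x 62 (y) x 48 mm, long side across the drawer; between it and the drawer's front wall at least 40 mm of tray floor are free. Lies loose in one of the three drawers, about 33 mm in front of the chest's front plane. Origin at the centre of its underside.
- wax_box: small clear box with two pink wax pieces, 30 (x) x 60 (y) x 26 mm. Lies loose in one of the three drawers, about 33 mm in front of the chest's front plane. Origin at the centre of its underside.
- white_bottle: white dropper bottle, diameter 40, height 82 mm, standing loose left of the drawers; origin under its centre.
- wax_cup: small clear cup of wax, diameter 45, height 36 mm, standing loose right of the drawers; origin under its centre.
- pliers: flat pliers, 47 x 138 x 10 mm, lying loose on the left; origin at the centre of the underside.

How it is judged:
At the end, for the whole second after the job is handed in: the cast's drawer is less than 5 mm out, the bur block's drawer more than 178 mm out (stop at 185), the wax box's drawer within 12 mm of where it was; each thing still in its drawer, within 0.3 rad of upright and at rest; bottle, cup and pliers within 20 mm of where they were ((((y of cast in the frame of front_left between -0.045 and 0.045 m and x of cast in the frame of front_left between 0 and 0.195 m and z of cast in the frame of front_left below 0.03 m) and value of joint drawer_left below 0.005 m) or ((y of cast in the frame of front_middle between -0.045 and 0.045 m and x of cast in the frame of front_middle between 0 and 0.195 m and z of cast in the frame of front_middle below 0.03 m) and value of joint drawer_middle below 0.005 m) or ((y of cast in the frame of front_right between -0.045 and 0.045 m and x of cast in the frame of front_right between 0 and 0.195 m and z of cast in the frame of front_right below 0.03 m) and value of joint drawer_right below 0.005 m)) and (((y of bur_block in the frame of front_left between -0.045 and 0.045 m and x of bur_block in the frame of front_left between 0 and 0.195 m and z of bur_block in the frame of front_left below 0.03 m) and value of joint drawer_left above 0.178 m) or ((y of bur_block in the frame of front_middle between -0.045 and 0.045 m and x of bur_block in the frame of front_middle between 0 and 0.195 m and z of bur_block in the frame of front_middle below 0.03 m) and value of joint drawer_middle above 0.178 m) or ((y of bur_block in the frame of front_right between -0.045 and 0.045 m and x of bur_block in the frame of front_right between 0 and 0.195 m and z of bur_block in the frame of front_right below 0.03 m) and value of joint drawer_right above 0.178 m)) and (((y of wax_box in the frame of front_left between -0.045 and 0.045 m and x of wax_box in the frame of front_left between 0 and 0.195 m and z of wax_box in the frame of front_left below 0.03 m) and distance of front_left from where it was at the start of the episode below 0.012 m) or ((y of wax_box in the frame of front_middle between -0.045 and 0.045 m and x of wax_box in the frame of front_middle between 0 and 0.195 m and z of wax_box in the frame of front_middle below 0.03 m) and distance of front_middle from where it was at the start of the episode below 0.012 m) or ((y of wax_box in the frame of front_right between -0.045 and 0.045 m and x of wax_box in the frame of front_right between 0 and 0.195 m and z of wax_box in the frame of front_right below 0.03 m) and distance of front_right from where it was at the start of the episode below 0.012 m)) and angle between each of cast, bur_block, wax_box's own z axis and vertical below 0.3 rad and linear speed of each of cast, bur_block, wax_box below 0.02 m/s and distance of each of white_bottle, wax_cup, pliers from where it was at the start of the episode below 0.02 m); the robot touches nothing.
It fails at once if a front is pinched between the fingers instead of pushed ((contact force between any of drawer_left_c0, drawer_left_c1 and the fingers above 1 N and contact force between drawer_left_c2 and the fingers above 1 N) or (contact force between any of drawer_middle_c0, drawer_middle_c1 and the fingers above 1 N and contact force between drawer_middle_c2 and the fingers above 1 N) or (contact force between any of drawer_right_c0, drawer_right_c1 and the fingers above 1 N and contact force between drawer_right_c2 and the fingers above 1 N)).
It fails at once if a thing in the drawers is pushed by the fingers (over 2 N) or lifted out (contact force between any of cast, bur_block, wax_box and the fingers above 2 N or height (world z) of any of cast, bur_block, wax_box above 0.045 m).
It fails at once if the drawer with the clear wax box is moved more than 12 mm (((y of wax_box in the frame of front_left between -0.045 and 0.045 m and x of wax_box in the frame of front_left between 0 and 0.195 m and z of wax_box in the frame of front_left below 0.03 m) and distance of front_left from where it was at the start of the episode above 0.012 m) or ((y of wax_box in the frame of front_middle between -0.045 and 0.045 m and x of wax_box in the frame of front_middle between 0 and 0.195 m and z of wax_box in the frame of front_middle below 0.03 m) and distance of front_middle from where it was at the start of the episode above 0.012 m) or ((y of wax_box in the frame of front_right between -0.045 and 0.045 m and x of wax_box in the frame of front_right between 0 and 0.195 m and z of wax_box in the frame of front_right below 0.03 m) and distance of front_right from where it was at the start of the episode above 0.012 m)).
It fails at once if a drawer is slammed (faster than 0.5 m/s) (velocity of joint any of drawer_left, drawer_middle, drawer_right above 0.5 m/s or velocity of joint any of drawer_left, drawer_middle, drawer_right below -0.5 m/s).
It fails at once if the bottle, the cup or the pliers are moved more than 20 mm (distance of any of white_bottle, wax_cup, pliers from where it was at the start of the episode above 0.02 m).
It also fails if it takes over 43 s, if anything falls off the work surface, if the arm or the gripper's body presses on something with over 40 N, if the wrist force passes 120 N, or if a joint passes its speed limit or range.

## Working session

There is one attempt and no reset: what is moved stays moved. The work goes in short steps, Python scripts to look and compute and a tool call to move; the robot and the scene stay as the last step left them, time stands still between calls to the robot, and variables do not carry over. Pictures are saved under pics/ and viewed, at most 10 in all, crops included, and the job is handed in when it is done.

Besides the shell and the picture viewer there is one more tool, called after "Emit:" by a JSON object that holds its "api" and its "payload". jog_arm: Moves the arm, as the interface text tells. Its arguments: {"type":"object","properties":{"steps":{"type":"string"},"gripper":{"type":"number"}},"required":["steps"]}

```bash
mkdir -p pics
cat > h.py <<'E'
import numpy as np, cv2
from rig import status, snapshot, camera_info, job, boxes_of, outline_of
def ray(cam,rc,z):
    c=camera_info(cam);K,R,t=map(np.array,(c["mtx"],c["R"],c["t"]))
    d=R.T@np.linalg.inv(K)@np.array([rc[1],rc[0],1.]);o=-R.T@t
    return o+d*(z-o[2])/d[2]
def px(cam,X):
    c=camera_info(cam);K,R,t=map(np.array,(c["mtx"],c["R"],c["t"]))
    p=K@(R@np.array(X)+t);return p[:2]/p[2]
E
python3 - <<'E'
from h import *
a=snapshot("top");b=snapshot("scene")
cv2.imwrite("pics/top.png",cv2.resize(a[...,::-1],(800,600)));cv2.imwrite("pics/scene.png",cv2.resize(b[...,::-1],(800,600)))
for n,z in dict(cast=.03,bur_block=.05,wax_box=.035,white_bottle=.08,wax_cup=.036,pliers=.01,front_left=.07,front_middle=.07,front_right=.07,chest=.082).items():
    for d in boxes_of("top",n)[:2]: print(n,round(d["score"],2),np.round(d["point"]),ray("top",d["point"],z).round(3))
s=status.sense();print(s["time_s"],s["position"],s["orientation"],s["width"])
E
```

```text
cast 0.66 [180. 303.] [ 0.655 -0.162  0.03 ]
bur_block 0.84 [184. 264.] [ 0.64  -0.068  0.05 ]
wax_box 0.57 [189. 224.] [0.628 0.031 0.035]
wax_box 0.25 [149. 262.] [ 0.728 -0.061  0.035]
white_bottle 0.65 [194. 172.] [0.606 0.144 0.08 ]
white_bottle 0.22 [148. 264.] [ 0.719 -0.065  0.08 ]
wax_cup 0.57 [186. 354.] [ 0.64  -0.286  0.036]
pliers 0.92 [274. 152.] [0.422 0.198 0.01 ]
pliers 0.5 [209. 225.] [0.582 0.027 0.01 ]
front_left 0.98 [209. 224.] [0.576 0.025 0.07 ]
front_middle 0.71 [204. 265.] [ 0.589 -0.071  0.07 ]
front_right 0.95 [202. 308.] [ 0.595 -0.17   0.07 ]
front_right 0.36 [147. 262.] [ 0.725 -0.059  0.07 ]
chest 0.92 [148. 262.] [ 0.717 -0.059  0.082]
0.6 [ 0.19880058 -0.6972213   0.23135334] [3.14151307e+00 4.97883292e-05 2.77806498e-01] 0.0857498623069291
```

View pics/top.png

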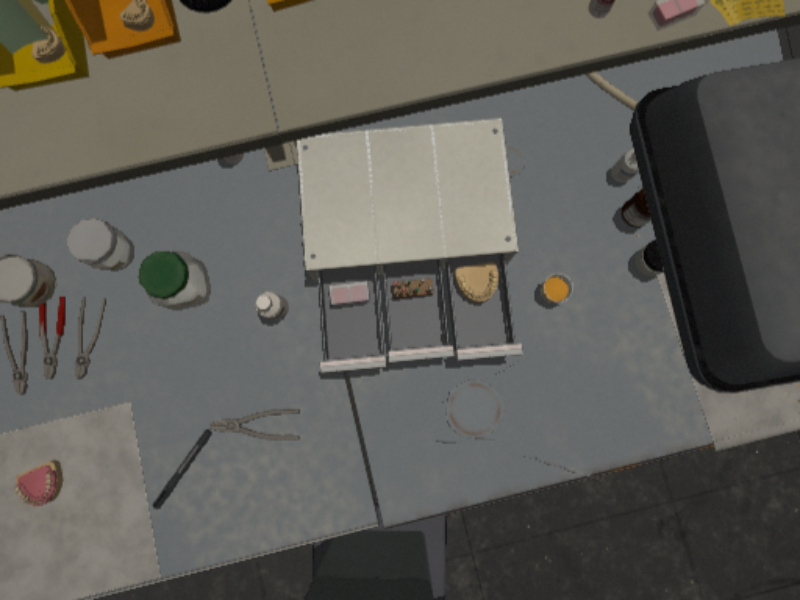

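View pics/scene.png

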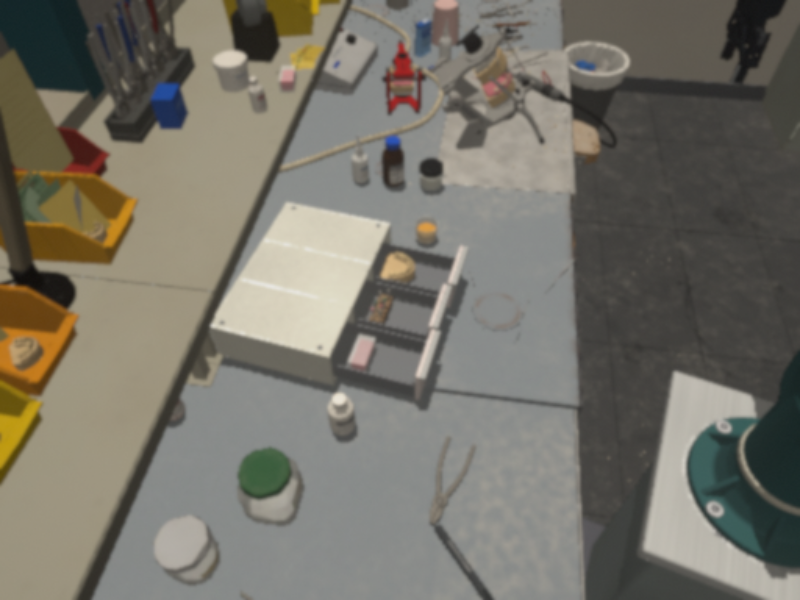

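The top picture shows (800x600 pixels) the wax box in the left drawer (350,293), the burs in the middle (412,288) and the cast in the right (477,282). The fronts are at about (352,365), (420,353) and (488,350). The chest is turned slightly. Next I'll measure its yaw and the front positions.

Run:
```python
from h import *
q=[(140,300),(120,501),(250,517),(270,306)]
P=[ray("top",(r/1.5625,c/1.5625),.082) for r,c in q]
print(np.round(P,3)); 
v=P[3]-P[2];print("yaw front",np.arctan2(-v[0],v[1]),np.linalg.norm(v),"yaw back",np.arctan2(-(P[0]-P[1])[0],(P[0]-P[1])[1]))
for n in("left","middle","right"):
    o=outline_of("top","front_"+n)[0]; m=o["region"].astype(np.uint8)
    ys,xs=np.nonzero(m); W=np.array([ray("top",p,.073)[:2] for p in zip(ys,xs)])
    (c,s,a)=cv2.minAreaRect(W.astype(np.float32)*1000); print(n,o["score"],np.round(c),np.round(s),a, W.mean(0).round(3))
for n,z in(("cast",.025),("bur_block",.06),("wax_box",.038)):
    o=outline_of("top",n)[0];ys,xs=np.nonzero(o["region"]); W=np.array([ray("top",p,z)[:2] for p in zip(ys,xs)])
    print(n,cv2.minAreaRect(W.astype(np.float32)*1000))
```

```text
[[ 0.858  0.109  0.082]
 [ 0.896 -0.198  0.082]
 [ 0.693 -0.22   0.082]
 [ 0.656  0.091  0.082]]
yaw front 0.11581034171468371 0.31296917636380533 yaw back 0.12364019024195713
left 0.73 [588.  25.] [152.  96.] 6.453409194946289 [0.579 0.023]
middle 0.78 [603. -73.] [148.  94.] 6.628908634185791 [ 0.595 -0.072]
right 0.59 [ 610. -169.] [153.  97.] 7.348575592041016 [ 0.597 -0.169]
cast ((652.1773071289062, -168.734130859375), (59.96685791015625, 68.2201919555664), 11.589509963989258)
bur_block ((635.4934692382812, -66.0484619140625), (27.04184913635254, 59.62484359741211), 4.516806125640869)
wax_box ((629.359619140625, 30.74463653564453), (33.64834213256836, 60.57548904418945), 8.836247444152832)
```

Run:
```python
from h import *
y=.118;u=np.array([np.cos(y),np.sin(y)]);v=np.array([-u[1],u[0]])
F=np.array([.6745,-.0645])
im=cv2.imread("pics/top.png")
c=cv2.resize(im[240:390,300:540],(800,500),interpolation=cv2.INTER_CUBIC)
for yy in(100,0,-100):
  for d in (.12,.13,.14): # outer lip edge for opening d
    for s in(-48,48):
      p=F+u*(-d-.016)+v*(yy+s)/1000
      q=px("top",[*p,.073])*1.5625
      cv2.circle(c,tuple(int(k) for k in ((q-[300,240])*800/240)),3,(0,0,255) if d==.12 else (0,255,0) if d==.13 else (255,0,0),-1)
cv2.imwrite("pics/c.png",c)
```

```text
(no output)
```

View pics/c.png

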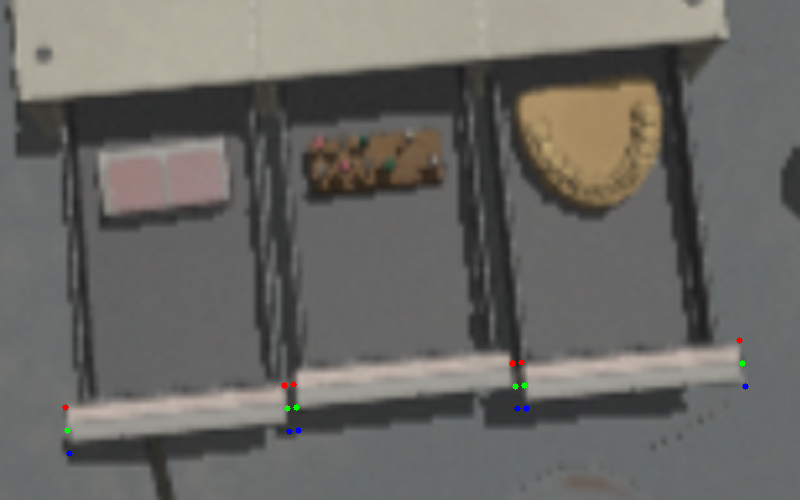

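The crop shows the lips' outer edges (bottom edges of the bands) at about 130 mm out: left 133, middle 129, right 135. The chest yaw is 0.118, and there is plenty of free floor in front of the burs. I'll turn to the chest yaw, shut the gripper and approach the right front.

Emit:
{"api": "jog_arm", "payload": {"steps": "0 -0.8 0 1; 0.2 -0.9 0 1; 0.7 -0.9 0 0; 0.7 -0.9 0 0; 0.7 -0.9 0 0", "gripper": 0}}

```text
time_s: 1.32
position: [0.2459, -0.5575, 0.2315]
orientation: [3.141, -0.0, 0.116]
contact_force: [0.5, -0.8, -0.5]
width: 0.0258
gripper_force: 0.0
```

Emit:
{"api": "jog_arm", "payload": {"steps": "0.7 -0.9 0 0; 0.7 -0.9 0 0; 0.7 -0.9 0 0; 0.7 -0.9 0 0; 0.7 -0.9 0 0"}}

```text
time_s: 1.73
position: [0.335, -0.4109, 0.2316]
orientation: [3.141, -0.0, 0.118]
contact_force: [-0.5, -0.4, 0.9]
width: -0.0002
gripper_force: 0.0
```

Emit:
{"api": "jog_arm", "payload": {"steps": "0.8 -0.9 0 0; 0.8 -0.9 0 0; 0.8 -0.9 0 0; 0.8 -0.9 0 0; 0.8 -0.9 0 0"}}

```text
time_s: 2.15
position: [0.4385, -0.2626, 0.2317]
orientation: [3.141, -0.001, 0.118]
contact_force: [0.6, 0.6, 0.5]
width: 0.0
gripper_force: 0.0
```

Emit:
{"api": "jog_arm", "payload": {"steps": "0.7 -0.9 0.2 0; 0.3 -0.3 0.8 0; 0 0 1 0; 0 0 1 0; 0 0 0 0"}}

```text
time_s: 2.57
position: [0.4602, -0.2228, 0.1372]
orientation: [-3.137, 0.008, 0.119]
contact_force: [-1.2, 0.8, -0.4]
width: -0.0
gripper_force: 0.0
```

Emit:
{"api": "jog_arm", "payload": {"steps": "0.4 -0.6 0.8 0; 0.2 -0.5 0.8 0; 0 0 0.8 0; 0 0 0.7 0; 0 0 0 0"}}

```text
time_s: 2.98
position: [0.476, -0.1893, 0.0465]
orientation: [-3.14, 0.004, 0.118]
contact_force: [-0.7, 1.1, 0.4]
width: -0.0001
gripper_force: 0.0
```

Emit:
{"api": "jog_arm", "payload": {"steps": "0.6 0 0 0; 0.5 0 0 0; 0.3 0 0 0; 0.3 0 0 0; 0.3 0 0 0"}}

```text
time_s: 3.4
position: [0.5361, -0.1837, 0.0495]
orientation: [3.141, 0.002, 0.117]
contact_force: [-3.1, -1.7, 2.5]
width: -0.0001
gripper_force: 1.2
```

Emit:
{"api": "jog_arm", "payload": {"steps": "0.3 0 0 0; 0.3 0 0 0; 0.3 0 0 0; 0.3 0 0 0; 0.3 0 0 0"}}

```text
time_s: 3.82
position: [0.582, -0.1778, 0.0482]
orientation: [3.141, 0.001, 0.118]
contact_force: [-2.5, -1.6, 1.2]
width: 0.0001
gripper_force: 1.2
```

Emit:
{"api": "jog_arm", "payload": {"steps": "0.3 0 0 0; 0.3 0 0 0; 0.3 0 0 0; 0.3 0 0 0; 0.3 0 0 0"}}

```text
time_s: 4.23
position: [0.6268, -0.1725, 0.0482]
orientation: [3.141, 0.0, 0.118]
contact_force: [-1.8, -1.5, 0.5]
width: 0.0003
gripper_force: 1.2
```

Emit:
{"api": "jog_arm", "payload": {"steps": "0.3 0 0 0; 0.3 0 0 0; 0.2 0 0 0; 0.15 0 0 0; 0.1 0 0 0"}}

```text
time_s: 4.65
position: [0.6581, -0.1681, 0.0482]
orientation: [-3.141, -0.0, 0.118]
contact_force: [-0.8, -1.5, 0.9]
width: -0.0002
gripper_force: 1.1
```

Emit:
{"api": "jog_arm", "payload": {"steps": "0.1 0 0 0; 0.1 0 0 0; 0.1 0 0 0; 0 0 0 0"}}

```text
time_s: 4.98
position: [0.6593, -0.1679, 0.0481]
orientation: [-3.139, 0.014, 0.117]
contact_force: [-11.6, -1.9, 11.6]
width: 0.0001
gripper_force: 6.3
```

The drawer has met its stop: force 12 N, TCP where geometry predicts. Backing off and moving over the middle drawer.

Emit:
{"api": "jog_arm", "payload": {"steps": "-0.5 0 0 0; -0.5 0 0 0; 0 0 -1 0; 0 0 -1 0; -0.3 0 -1 0"}}

```text
time_s: 5.4
position: [0.63, -0.1701, 0.1393]
orientation: [-3.14, -0.004, 0.12]
contact_force: [0.5, -0.4, 0.0]
width: 0.0001
gripper_force: 0.0
```

Emit:
{"api": "jog_arm", "payload": {"steps": "-0.4 -0.8 0 0; -0.4 -0.9 0 0; 0 -0.9 0 0; 0 -0.7 0 0; 0 0 0 0"}}

```text
time_s: 5.82
position: [0.5925, -0.0685, 0.1387]
orientation: [-3.136, -0.002, 0.127]
contact_force: [-0.6, 0.8, -0.1]
width: 0.0001
gripper_force: 0.0
```

Run:
```python
from h import *
y=.118;u=np.array([np.cos(y),np.sin(y)]);v=np.array([-u[1],u[0]])
F=np.array([.6745,-.0645]);s=status.sense();p=s["position"];r=p[:2]-F;print(r@u,r@v,p[2])
a=snapshot("top");b=snapshot("scene")
cv2.imwrite("pics/d.png",np.hstack([cv2.resize(i[120:270,170:370,::-1] if k==0 else i[120:270,130:330,::-1],(400,300)) for k,i in enumerate((a,b))]))
```

```text
-0.08195289048975575 0.005661910433389542 0.1387298053107777
```

View pics/d.png

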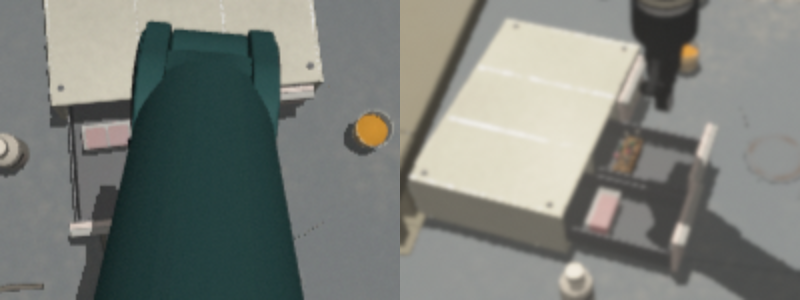

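The right drawer is shut, flush with the chest. The burs and wax box are undisturbed, and the gripper is above the free floor of the middle drawer. Descending.

Emit:
{"api": "jog_arm", "payload": {"steps": "-0.3 0.2 0.6 0; 0 0 0.8 0; 0 0 0.8 0; 0 0 0.8 0; 0 0 0.3 0"}}

```text
time_s: 6.33
position: [0.5827, -0.085, 0.0366]
orientation: [-3.142, 0.003, 0.116]
contact_force: [0.1, 0.5, -0.7]
width: 0.0001
gripper_force: 0.0
```

Emit:
{"api": "jog_arm", "payload": {"steps": "-0.2 0 0 0; -0.3 0 0 0; -0.3 0 0 0; -0.3 0 0 0; -0.3 0 0 0"}}

```text
time_s: 6.75
position: [0.5432, -0.089, 0.0407]
orientation: [3.14, -0.005, 0.118]
contact_force: [2.8, -0.5, -0.2]
width: -0.0001
gripper_force: 1.2
```

Emit:
{"api": "jog_arm", "payload": {"steps": "-0.3 0 0 0; -0.3 0 0 0; -0.2 0 0 0; -0.2 0 0 0; -0.1 0 0 0"}}

```text
time_s: 7.17
position: [0.5083, -0.0925, 0.0395]
orientation: [-3.141, 0.001, 0.118]
contact_force: [1.8, -0.3, 0.3]
width: 0.0002
gripper_force: 1.0
```

Emit:
{"api": "jog_arm", "payload": {"steps": "-0.1 0 0 0; -0.1 0 0 0; -0.1 0 0 0; 0 0 0 0"}}

```text
time_s: 7.5
position: [0.5069, -0.0926, 0.0397]
orientation: [3.14, -0.013, 0.119]
contact_force: [9.6, 1.5, -4.1]
width: -0.0003
gripper_force: 4.6
```

At the outer stop: 10 N, and TCP chest x is about -0.170 as predicted. Easing off the wall, then straight up and clear.

Emit:
{"api": "jog_arm", "payload": {"steps": "0.4 0 0 0; 0.4 0 0 0; 0 0 -0.7 0; 0 0 -1 0; 0 0 -1 0"}}

```text
time_s: 7.92
position: [0.5214, -0.0902, 0.1195]
orientation: [-3.14, 0.007, 0.118]
contact_force: [0.5, -0.1, 0.0]
width: 0.0003
gripper_force: 0.0
```

Emit:
{"api": "jog_arm", "payload": {"steps": "0 0.5 -1 0; -0.3 0.9 -0.5 0; -0.3 0.9 0 0; -0.3 0.9 0 0; -0.3 0.9 0 0"}}

```text
time_s: 8.33
position: [0.5008, -0.2175, 0.165]
orientation: [-3.14, 0.003, 0.119]
contact_force: [-0.2, -0.3, -0.8]
width: 0.0001
gripper_force: 0.0
```

Emit:
{"api": "jog_arm", "payload": {"steps": "-0.4 0.9 0 0; -0.4 0.9 0 0; -0.4 0.9 0 0; -0.4 0.8 0 0; 0 0 0 0"}}

```text
time_s: 8.75
position: [0.4625, -0.333, 0.1645]
orientation: [3.14, 0.005, 0.108]
contact_force: [-0.7, -0.6, 0.6]
width: -0.0
gripper_force: 0.0
```

Run:
```python
from h import *
a=snapshot("top");b=snapshot("scene")
cv2.imwrite("pics/e.png",np.hstack([cv2.resize(i,(400,300)) for i in (a[100:250,170:370,::-1],b[120:270,130:330,::-1])]))
print(status.sense()["position"],status.sense()["contact_force"])
```

```text
[ 0.46521353 -0.32738096  0.16430312] [ 0.38858295  0.07091332 -0.5128751 ]
```

View pics/e.png

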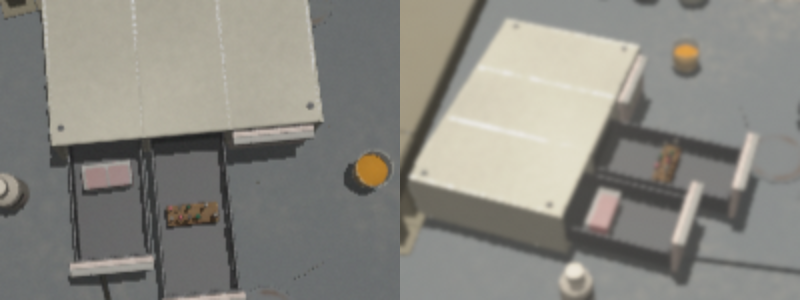

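The pictures show the right drawer shut at (273,134), the middle fully out with the burs upright at (192,214), and the left drawer with the wax box unmoved. The arm is clear, so I'm handing in.

```bash
python3 -c "
from rig import job;print(job.finish_job())"
```

```text
the job is handed in; nothing more can be done
None
```

The job is handed in, with no verdict returned: the cast's drawer (right) is pushed shut, the bur block's drawer (middle) is out at its stop, and the wax box's drawer (left) and the things beside the chest were not touched.

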